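# Pin up the pull tester's clevis and lock it with the linch pin

### The job

Couple the bench pull tester: push the clevis pin fully home by its knob, then push the linch pin from the pin block down through the cross hole in the clevis pin's free end until its shoulder sits on it, and flip its sprung ring down over that end so that it snaps shut round it. The clevis pin has turned in its bore, so find the hole by feel and ease it upright; never lean hard on the tester, and leave the spare pin, the weight, the hex key, the screwdriver and the bottle where they are.

Things in the scene. Friction and masses are not known exactly. Their poses are not given: they have to be found in the camera images.
- rig: pull tester fixed to the bench: bed 120 x 400 mm, top 22 mm above the bench; along its y, 90 mm above the bench, a load cell and steel clevis (+y half), a tongue, draw rod and black hand wheel (-y half). Origin: on the bench under the clevis eye; z up, -x is its front. Clevis x -22 to +22 mm, up to 108 mm above the bench (load cell 118); the 20 mm clevis pin runs through it along x
- hole (a point): point fixed on the tester: middle of the upper mouth of the clevis pin's 11.2 mm cross hole (right through) when that pin is home with the hole upright; rig x -32, y 0, z 100 mm (on top of the round pin); axes as rig. The pin's free end then ends 14 mm in front of it; the clevis begins 9 mm behind
- clevis_pin (a joint): how far the clevis pin is drawn back to rig +x, in m: 0 home at a hard stop; 0.019 to 0.031 at the start, hole hidden in the clevis; slides with 3 N of friction. It also turns in its bore (0.07 N m of friction): at the start the hole leans 18 to 41 degrees to one side (not measured), its mouth 3 to 6.6 mm off hole along y; the linch pin's tip, once in the mouth, can draw it upright
- knob_home (a point): point fixed on the tester, rig x 46, y 0, z 90 mm: middle of the back end of the clevis pin's knob (23 mm across) when the pin is home; at the start the knob's end is farther back along rig +x by the value of joint clevis_pin; axes as rig
- pin_block: black block 44 x 116 x 50 mm fixed on the bench, origin under its middle, with two holes 70 mm apart along its y that hold the linch pin and a plain spare pin, either way round
- linch_grip (a point): middle of the square grip, 14 x 14 mm, 26 mm tall (12 to 38 mm above the shoulder), of the loose 70 g steel linch pin, which stands upright in the block. z up along the pin, the grip's sides along x and y; the open ring sticks out to the pin's -x, 55 mm from its axis. Shank below the shoulder 10 mm thick, 42 mm long, its end chamfered over 2.4 mm to 7 mm
- linch_seat (a point): middle of the linch pin's shoulder (underside of its 15 x 17 mm head), 25 mm below linch_grip, same axes. It must come down onto hole, with the pin's -x towards the rig's -x, so that the ring can swing over the clevis pin's free end
- ring (a joint): angle (rad) of the linch pin's wire ring (4 mm wire, 58 mm across), hinged 7 mm above the shoulder on an axis along the pin's y: 0 open, its far end 54 mm from the hinge towards -x and 12 mm above it; 1.8 shut, round the pin, far end 5 mm below the tip. Over-centre spring: holds at either stop, resists with about 5 N at its far end, and from about 0.9 on snaps shut on its own
- spare_pin: bystander: plain steel pin with a round head 18 mm across, in the block's other hole; origin under its head
- brass_weight: bystander: brass weight 29 mm across, 47 mm tall, on the bench in front of the tester; origin under it
- hex_key: bystander: L-shaped hex key 35 x 93 x 7 mm on the bench in front of the tester; origin under its middle
- driver: bystander: screwdriver with a red handle, 184 mm long, on the bench at the left; origin under its middle
- drop_bottle: bystander: brown dropper bottle 34 mm across, 94 mm tall, behind the tester's right end; origin under it

How it is judged:
By the outcome, as a careful person would: the job done as asked, in the order asked, and still so for the second after the job is handed in, with the robot touching nothing.
It also fails if it takes over 72 s, if anything falls off the work surface, if the arm or the gripper's body presses on something with over 40 N, if the wrist force passes 120 N, or if a joint passes its speed limit or range.

### The arm

A 7-joint arm with a two-finger parallel gripper is mounted at the origin on a cart in front of the work surface, level with it; the furniture and walls round the work are solid. World frame = base frame: x ahead of the robot, y to its left, z up, the work surface at z = 0. Lengths are in m, angles in rad, forces in N, time in s.
With the tool pointing down it reaches from about 0.4 to 0.85 m from the base axis. Payload 4.5 kg.
Tool frame: the origin (TCP) lies at the very end of the fingers, on their centre line; the grasp point (between the pads) lies 19 mm behind it (r.grip_point_offset is the distance from the TCP to the grasp point, in m); z points along the fingers, y is the line along which they close (so a half turn about z gives the same grasp; the last joint's range is limited). The gripper opens to 88 mm and grips with 3 to 60 N. Pads are 18 mm wide; open, the fingers measure 123 mm over their backs; the gripper's body (75 mm by 187 mm) begins 45 mm behind the grasp point.
Start: joints at [1.173, 0.689, -0.195, 1.565, 0.157, 0.902, -0.215], TCP at [0.262, -0.568, 0.209] pointing down, gripper open.
Joint ranges: [-3.01, 3.01], [-0.46, 2.08], [-1.47, 1.51], [0.13, 2.56], [-1, 4.14], [0.04, 2.09], [-2.66, 2.66]. Speed limits (rad/s): [2.57, 2.57, 3.14, 3.14, 3.14, 3.14, 3.14].

### API

Orientations are given as a unit quaternion [x, y, z, w].
In Python, from plant import r gives the robot as it stands.
- The arm moves only by the tool carry_out, never from a script. Its argument "rows" is a list of rows, each a list of 3 entries, a list of its own where there are three numbers: the shift along the tool's x, y, z in cm, then the turn, a rotation vector about the tool's x, y, z in degrees, then the closure, from 0 (fully open) to 1 (shut). A call has 1 to 12 rows; each row is the pose to reach, as a shift and turn from the pose commanded when the call began, along the tool's axes at that moment; what a row does not reach only later rows make up. A row lasts 1/10 s, in which the tool goes at most 50 mm and 8.59 degrees, less where a joint would pass 70% of its speed; a pose out of reach is approached as far as the arm can. A call with a gripper value outside its range is refused whole. The fingers move at their own pace and stop on an object; "newtons" is the grip in N (left out, the last holds). Time passes only in rows, so rows that repeat a pose let the fingers close. It gives the time, the measured TCP pose, the force, the opening and the grip force at its end, in the units of the state.
- r.get_state(): the state, without advancing time (a new reading comes with each control period).
- r.snapshot(name): name is "scene" or "top"; returns a dict with "image" (420x560x3 uint8, red, green, blue), "fx", "fy", "cx", "cy" (pixels), "pose" (4x4, takes a point from camera to world coordinates). Camera axes: x right, y up, looking along -z (the intrinsics and any distortion apply to the point x, -y, -z); pixel columns grow to the right and rows downward; lengths in m; the calibration is good to about 2 mm. A picture is of the moment at which its call begins. There is no depth.
- r.finish_job(): hands the job in; it is judged then, once.
The state is a dict: "clock": time; "q": joint angles; "qd": joint speeds; "joint_torque": joint torques, N m; "tool_pos": TCP position; "eef_rot": TCP orientation; "contact_force": force on the tool from outside, world axes, zero at the start; "moment": the same for the moment, N m; "opening": opening from 0.0 (shut) to 1.0 (fully open); "finger_force": force on a finger pad.
Only numpy, scipy, OpenCV 4.12 (cv2) and the standard library are available. Lean on these libraries where they do the work, as an engineer would, in place of code of your own. Each camera call takes 0.05 s, during which the arm holds its last target. There are 200 camera calls.

## Working session

There is one attempt and no reset: what is moved stays moved. The work goes in short steps, Python scripts to look and compute and a tool call to move; the robot and the scene stay as the last step left them, time stands still between calls to the robot, and variables do not carry over. Pictures are saved under pics/ and viewed, at most 10 in all, crops included, and the job is handed in when it is done.

Besides the shell and the picture viewer there is one more tool, called after ">>>" by a JSON object that holds its "op" and its "data", one argument or row to a line. carry_out: Moves the arm, as the interface text tells. Its arguments: {"type":"object","properties":{"rows":{"type":"array"},"newtons":{"type":"number"}},"required":["rows"]}

```bash
mkdir -p pics; ls; python3 - <<'E'
from plant import r
import cv2, numpy as np
s=r.get_state(); print({k:np.round(v,4).tolist() for k,v in s.items()}, r.grip_point_offset)
for n in("scene","top"):
    d=r.snapshot(n); cv2.imwrite(f"pics/{n}0.png",d["image"][:,:,::-1]); print(n,d["fx"],d["fy"],d["cx"],d["cy"],np.round(d["pose"],4).tolist(),[k for k in d])
    np.savez(f"{n}0.npz",**d)
E
```

```text
pics
{'clock': 0.0, 'q': [1.1728, 0.69, -0.1945, 1.5663, 0.1573, 0.9025, -0.2151], 'qd': [0.0008, -0.0002, 0.0001, -0.0005, 0.0003, -0.001, -0.0009], 'joint_torque': [0.0002, -52.7561, -1.2667, -15.3428, -0.0526, 0.0064, 0.0002], 'tool_pos': [0.2612, -0.5671, 0.2079], 'eef_rot': [0.9768, 0.2142, -0.0003, -0.0009], 'contact_force': [-1.2185, -0.159, -1.135], 'moment': [0.0559, -0.0096, 0.0], 'finger_force': 0.0, 'opening': 1.0019} 0.0187
scene 393.911130820039 393.911130820039 285.9490994087809 217.23969973917622 [[-0.7027, 0.4614, -0.5415, -0.0494], [-0.7114, -0.4501, 0.5397, 0.6344], [0.0053, 0.7645, 0.6446, 0.8372], [0.0, 0.0, 0.0, 1.0]] ['image', 'fx', 'fy', 'cx', 'cy', 'pose']
top 509.2478918137003 509.2478918137003 286.0860938902999 202.64449396692774 [[0.0274, 0.9739, -0.2254, 0.3089], [-0.9996, 0.0257, -0.0102, 0.0019], [-0.0042, 0.2256, 0.9742, 1.3991], [0.0, 0.0, 0.0, 1.0]] ['image', 'fx', 'fy', 'cx', 'cy', 'pose']
```

View pics/scene0.png

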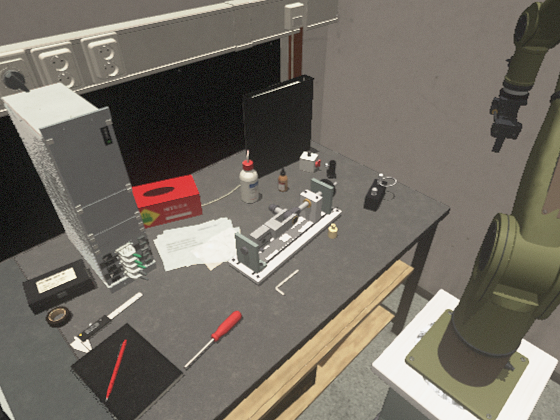

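View pics/top0.png

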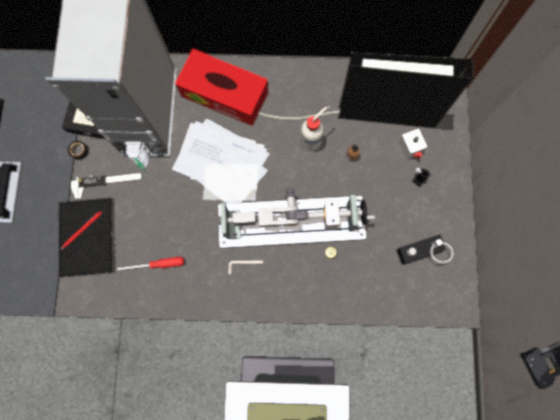

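```bash
python3 - <<'E'
import cv2, numpy as np
t=cv2.imread("pics/top0.png"); s=cv2.imread("pics/scene0.png")
def crop(im,x,y,w,h,k): return cv2.resize(im[y:y+h,x:x+w],None,fx=k,fy=k,interpolation=cv2.INTER_CUBIC)
A=np.zeros((600,800,3),np.uint8)
a=crop(t,212,180,170,75,4.5 if 0 else 4); A[:300,:680]=a
A[300:600,:420]=crop(t,392,225,70,50,6)
cv2.imwrite("pics/topc.png",A)
cv2.imwrite("pics/scenec.png",crop(s,228,145,175,135,4))
E
```

```text
(no output)
```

View pics/topc.png

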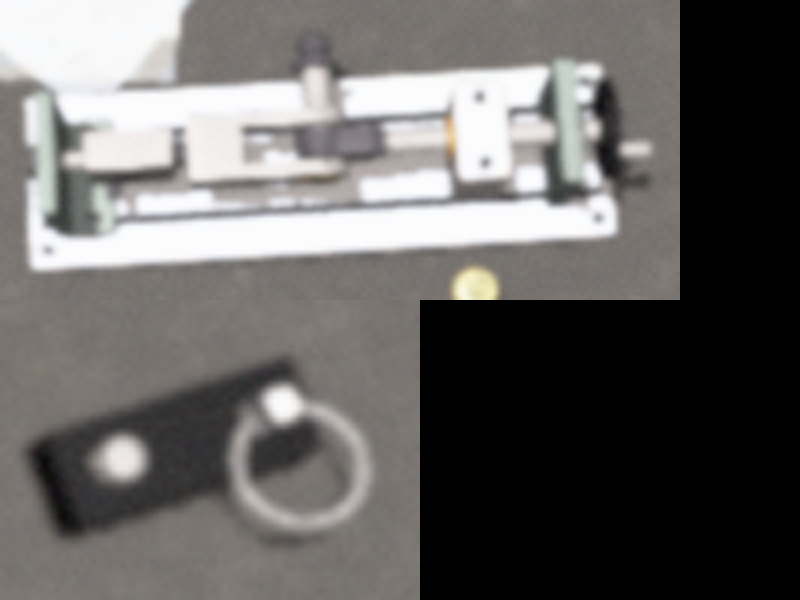

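View pics/scenec.png

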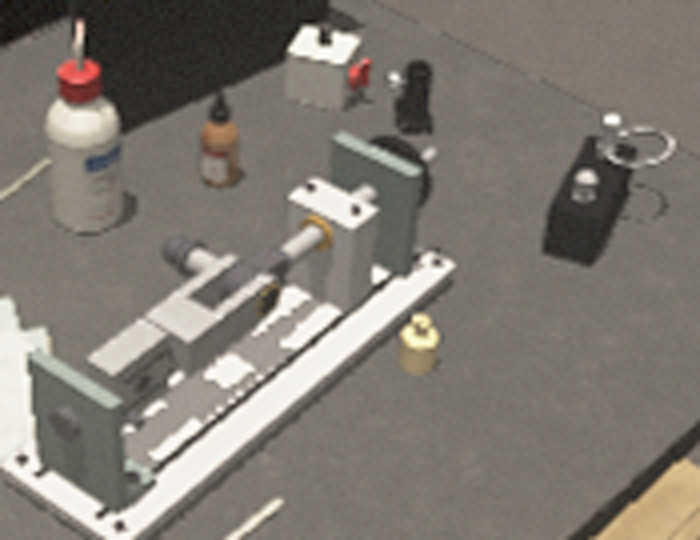

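```bash
cat > h.py <<'E'
import numpy as np
from scipy.optimize import least_squares
from scipy.spatial.transform import Rotation as R
C={n:np.load(n+"0.npz") for n in("top","scene")}
def ray(n,u,v):
    d=C[n]; p=d["pose"]; c=np.array([(u-d["cx"])/d["fx"],-(v-d["cy"])/d["fy"],-1]); return p[:3,3],p[:3,:3]@c
def proj(n,P):
    d=C[n]; p=d["pose"]; c=p[:3,:3].T@(np.asarray(P)-p[:3,3]); return np.array([d["cx"]+d["fx"]*c[0]/-c[2], d["cy"]-d["fy"]*c[1]/-c[2]])
def plane(n,uv,z): o,d=ray(n,*uv); return o+d*(z-o[2])/d[2]
def tri(a,b):
    f=lambda P:np.r_[proj("top",P)-a,proj("scene",P)-b]
    s=least_squares(f,[.5,-.1,.1]); return s.x,s.fun
tc=lambda x,y:np.array([212+x/4,180+y/4])
bc=lambda x,y:np.array([392+x/6,225+y/6])
sc=lambda x,y:np.array([228+x/4,145+y/4])
E
python3 - <<'E'
from h import *
np.set_printoptions(precision=4,suppress=True)
print("linch top",*tri(bc(282,402-300),sc(612,120)))
print("spare top",*tri(bc(123,457-300),sc(586,176)))
print("knob end",*tri(tc(313,38),sc(176,247)))
print("weight",*tri(tc(476,285),sc(420,325)))
print("bed R corner",*tri(tc(617,236),sc(456,264)))
q=[(32,268),(617,236),(601,65),(30,97)]
P=np.array([plane("top",tc(*a),.022) for a in q]); print(P)
loc=np.array([[-.06,.2],[-.06,-.2],[.06,-.2],[.06,.2]])
f=lambda p:(p[:2]+loc@R.from_euler("z",p[2]).as_matrix()[:2,:2].T-P[:,:2]).ravel()
s=least_squares(f,[.5,0,0]);print(s.x,np.degrees(s.x[2]),s.fun)
c=(plane("top",bc(303,467-300),.07)-plane("top",bc(282,402-300),.07));print(c,np.degrees(np.arctan2(-c[1],-c[0])))
E
```

```text
linch top [ 0.5181 -0.3854  0.0831] [ 0.1583  0.2929 -0.4287 -0.0794]
spare top [ 0.4943 -0.3188  0.0703] [ 0.1056  0.193  -0.2731 -0.0511]
knob end [0.6467 0.0044 0.0887] [ 0.4231  0.5783 -0.7985 -0.1895]
weight [ 0.4926 -0.1085  0.0367] [ 0.173   0.2848 -0.374  -0.0765]
bed R corner [ 0.5322 -0.2056  0.0184] [-0.021  -0.0353  0.0484  0.0098]
[[ 0.4989  0.1928  0.022 ]
 [ 0.5316 -0.2051  0.022 ]
 [ 0.6514 -0.195   0.022 ]
 [ 0.6181  0.201   0.022 ]]
[ 0.575  -0.0016  0.0823] 4.716900297246334 [-0.0002 -0.      0.0001 -0.0007 -0.0002 -0.001   0.0002  0.0017]
[-0.0284 -0.008   0.    ] 15.726906415826562
```

```bash
cat >> h.py <<'E'
RIG=np.array([.575,-.0016,0.]); YAW=np.radians(4.72)
def yawof(q): x=R.from_quat(q).as_matrix()[:,0]; return np.arctan2(x[1],x[0])
def rel(target,yaw=None):
    "shift cm in tool axes, turn deg from measured pose to target (tool down)"
    from plant import r
    s=r.get_state(); M=R.from_quat(s["eef_rot"])
    sh=M.inv().apply(np.asarray(target)-s["tool_pos"])*100
    T=R.from_euler("z",yaw)*R.from_quat([1,0,0,0]) if yaw is not None else M
    return np.round(sh,2).tolist(), np.round((M.inv()*T).as_rotvec(degrees=True),2).tolist()
rw=lambda x,y,z:RIG+R.from_euler("z",YAW).apply([x,y,z])
def inrig(p): return R.from_euler("z",-YAW).apply(np.asarray(p)-RIG)
E
python3 - <<'E'
from h import *
np.set_printoptions(precision=4,suppress=True)
print("white bottle",*tri([312,122],sc(80,72)))
print("dropper tip",*tri([354,148],sc(221,97)))
t=rw(.072+.009+.015,0,.20);print(t,rel(t,YAW))
for z in(.083,.088):print(plane("top",bc(282,102),z),plane("scene",sc(612,120),z))
print("spare .068",plane("top",bc(123,157),.068))
# block outline corners at top z=.05
for a in[(30,450),(295,362),(318,430),(65,535)]: print(plane("top",bc(a[0],a[1]-300),.05))
E
```

```text
white bottle [ 0.8165 -0.0482  0.1448] [ 0.4566  0.5682 -0.8737 -0.2228]
dropper tip [ 0.7679 -0.1641  0.09  ] [ 0.1169  0.1611 -0.2463 -0.0581]
[0.6707 0.0063 0.2   ] ([61.18, -34.94, 0.85], [-0.09, 0.02, 20.02])
[ 0.5189 -0.3851  0.083 ] [ 0.5169 -0.3862  0.083 ]
[ 0.5181 -0.3836  0.088 ] [ 0.5131 -0.3794  0.088 ]
spare .068 [ 0.4951 -0.3191  0.068 ]
[ 0.4997 -0.2824  0.05  ]
[ 0.5423 -0.4013  0.05  ]
[ 0.512  -0.4102  0.05  ]
[ 0.4624 -0.297   0.05  ]
```

>>> {"op": "carry_out", "data": {
  "rows": [
    [[4, -2, -4], [0, 0, 4], 0.5],
    [[9, -5, -4], [0, 0, 8], 1],
    [[14, -8, -4], [0, 0, 12], 1],
    [[18, -10, -4], [0, 0, 16], 1],
    [[23, -13, -4], [0, 0, 20], 1],
    [[27, -15, -4], [0, 0, 20], 1],
    [[31, -18, -4], [0, 0, 20], 1],
    [[36, -20, -4], [0, 0, 20], 1],
    [[40, -23, -4], [0, 0, 20], 1],
    [[44, -25, -4], [0, 0, 20], 1],
    [[49, -28, -4], [0, 0, 20], 1],
    [[53, -30, -4], [0, 0, 20], 1]
  ],
  "newtons": 40
}}

```text
clock: 1.3
tool_pos: [0.6042, -0.0893, 0.2484]
eef_rot: [0.999, 0.042, -0.0, 0.0]
contact_force: [0.5, 0.3, -0.3]
opening: 0.003
finger_force: 0.0
```

```bash
python3 - <<'E'
from h import *
print(rel(rw(.100,0,.16),YAW))
E
```

```text
([7.83, -8.98, 8.84], [-0.0, 0.06, 0.04])
```

>>> {"op": "carry_out", "data": {
  "rows": [
    [[3, -3, 0], [0, 0, 0], 1],
    [[6, -6, 0], [0, 0, 0], 1],
    [[7.8, -9, 2], [0, 0, 0], 1],
    [[7.8, -9, 5], [0, 0, 0], 1],
    [[7.8, -9, 8.8], [0, 0, 0], 1],
    [[7.8, -9, 12], [0, 0, 0], 1],
    [[7.8, -9, 15], [0, 0, 0], 1],
    [[7.8, -9, 16.5], [0, 0, 0], 1],
    [[7.8, -9, 16.5], [0, 0, 0], 1],
    [[7.8, -9, 16.5], [0, 0, 0], 1]
  ]
}}

```text
clock: 2.3
tool_pos: [0.6748, 0.0048, 0.0846]
eef_rot: [0.999, 0.041, 0.001, 0.0]
contact_force: [-0.0, -0.7, -0.2]
opening: 0.005
finger_force: 0.0
```

```bash
python3 - <<'E'
from h import *
from plant import r
s=r.get_state(); print(inrig(s["tool_pos"]),s["contact_force"])
a,b=r.snapshot("top")["image"],r.snapshot("scene")["image"]
import cv2
k=lambda im,x,y,w,h,f:cv2.resize(im[y:y+h,x:x+w,::-1],None,fx=f,fy=f,interpolation=cv2.INTER_CUBIC)
A=np.hstack([k(a,250,160,80,80,5),k(b,240,160,80,80,5)]);cv2.imwrite("pics/knob.png",A)
E
```

```text
[ 0.10000551 -0.00183088  0.08458579] [-0.0167479  -0.65635478 -0.16053861]
```

View pics/knob.png

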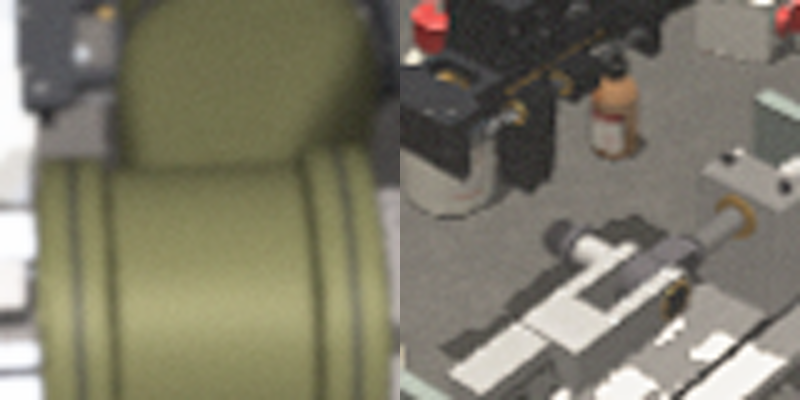

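>>> {"op": "carry_out", "data": {
  "rows": [
    [[-0.8, -0.1, 0], [0, 0, 0], 1],
    [[-1.4, -0.2, 0], [0, 0, 0], 1],
    [[-1.8, -0.2, 0], [0, 0, 0], 1],
    [[-2.1, -0.2, 0], [0, 0, 0], 1],
    [[-2.4, -0.2, 0], [0, 0, 0], 1],
    [[-2.7, -0.2, 0], [0, 0, 0], 1],
    [[-3.0, -0.2, 0], [0, 0, 0], 1],
    [[-3.3, -0.2, 0], [0, 0, 0], 1],
    [[-3.6, -0.2, 0], [0, 0, 0], 1],
    [[-3.8, -0.2, 0], [0, 0, 0], 1],
    [[-3.8, -0.2, 0], [0, 0, 0], 1]
  ]
}}

```text
clock: 3.5
tool_pos: [0.6357, 0.0036, 0.0837]
eef_rot: [0.999, 0.041, -0.0, 0.0]
contact_force: [0.6, -0.1, 0.7]
opening: 0.003
finger_force: 0.0
```

```bash
python3 - <<'E'
from h import *
from plant import r
s=r.get_state(); print(inrig(s["tool_pos"]),s["contact_force"])
E
```

```text
[0.06091011 0.00019523 0.08370285] [ 0.59699213 -0.10763507  0.74854272]
```

>>> {"op": "carry_out", "data": {
  "rows": [
    [[-0.2, 0, 0], [0, 0, 0], 1],
    [[-0.3, 0, 0], [0, 0, 0], 1],
    [[-0.4, 0, 0], [0, 0, 0], 1],
    [[-0.5, 0, 0], [0, 0, 0], 1]
  ]
}}

```text
clock: 3.9
tool_pos: [0.631, 0.0033, 0.0837]
eef_rot: [0.999, 0.041, 0.0, 0.0]
contact_force: [-0.4, 0.1, -0.4]
opening: 0.009
finger_force: 0.0
```

>>> {"op": "carry_out", "data": {
  "rows": [
    [[-0.2, 0, 0], [0, 0, 0], 1],
    [[-0.4, 0, 0], [0, 0, 0], 1],
    [[-0.6, 0, 0], [0, 0, 0], 1]
  ]
}}

```text
clock: 4.2
tool_pos: [0.6249, 0.0027, 0.0837]
eef_rot: [0.999, 0.041, -0.0, 0.0]
contact_force: [0.2, -0.1, 0.6]
opening: 0.003
finger_force: 0.0
```

```bash
python3 - <<'E'
from h import *
from plant import r
import cv2
s=r.get_state(); print(inrig(s["tool_pos"]),s["contact_force"])
a,b=r.snapshot("top")["image"],r.snapshot("scene")["image"]
k=lambda im,x,y,w,h,f:cv2.resize(im[y:y+h,x:x+w,::-1],None,fx=f,fy=f,interpolation=cv2.INTER_CUBIC)
A=k(b,250,170,110,90,7);cv2.imwrite("pics/knob2.png",A)
E
```

```text
[0.05004505 0.00019853 0.08373239] [ 0.18961661 -0.08969429  0.55660726]
```

View pics/knob2.png

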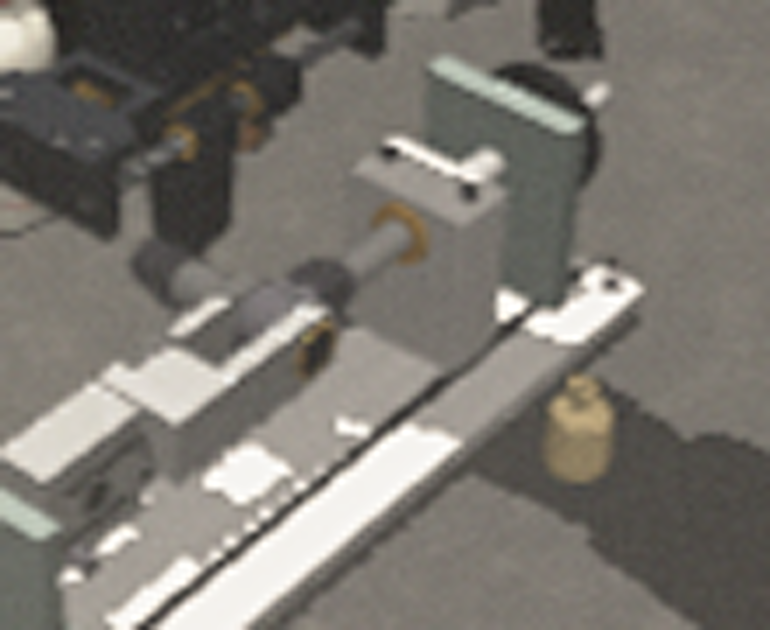

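```bash
python3 - <<'E'
from h import *
np.set_printoptions(precision=1,suppress=True)
k=lambda p:(proj("scene",p)-[250,170])*7
print("tcp",k(rw(.05,0,.0837)))
for j in(0,.013,.026):print(j,"knob end centre",k(rw(.046+j,0,.09)), "top view",(proj("top",rw(.046+j,0,.09))-[212,180])*4)
print("clevis front eye",k(rw(-.022,0,.09)),"corner top +y side", k(rw(-.022,-.02,.108)))
print("bed corner",k(rw(-.06,-.2,.022)))
# triangulate finger TCP
E
```

```text
tcp [186.4 285.7]
0 knob end centre [193.2 278.2] top view [317.1  77.8]
0.013 knob end centre [170.7 265.7] top view [316.   58.8]
0.026 knob end centre [148.5 253.4] top view [314.8  39.8]
clevis front eye [315.  345.4] corner top +y side [346.4 289.2]
bed corner [646.4 281.5]
```

```bash
python3 - <<'E'
from h import *
import cv2
np.set_printoptions(precision=1,suppress=True)
p=[.2612,-.5671,.2079]; print(proj("scene",p),proj("top",p), proj("scene",[.2612,-.5671,.2279]))
s=cv2.imread("pics/scene0.png"); u=s[80:170,470:560]; A=cv2.resize(u,None,fx=6,fy=6,interpolation=cv2.INTER_CUBIC)
q=(proj("scene",p)-[470,80])*6; cv2.drawMarker(A,tuple(int(i) for i in q),(0,0,255))
from plant import r
st=r.get_state(); b=np.ascontiguousarray(r.snapshot("scene")["image"][170:230,240:300,::-1]); B=cv2.resize(b,None,fx=9,fy=9,interpolation=cv2.INTER_CUBIC)[:540,:]
q=(proj("scene",st["tool_pos"])-[240,170])*9; cv2.drawMarker(B,tuple(int(i) for i in q),(0,0,255))
cv2.imwrite("pics/tcp.png",cv2.resize(np.hstack([A,B]),(800,400)))
E
```

```text
[490.  151.8] [540.9 349.5] [492.2 146.1]
```

View pics/tcp.png

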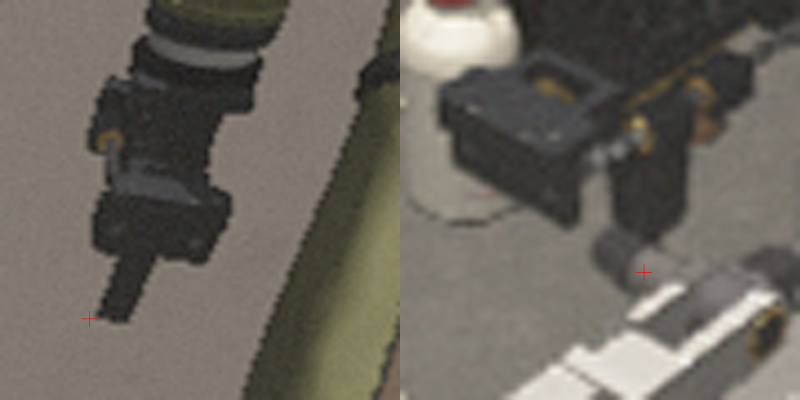

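>>> {"op": "carry_out", "data": {
  "rows": [
    [[0, 0, -1.5], [0, 0, 0], 1],
    [[2, 0, -1.5], [0, 0, 0], 1],
    [[4, 0, -1.5], [0, 0, 0], 1],
    [[5, 0, -1], [0, 0, 0], 1],
    [[5, 0, 0], [0, 0, 0], 1],
    [[5, 0, 1], [0, 0, 0], 1],
    [[5, 0, 2], [0, 0, 0], 1],
    [[4.2, 0, 2], [0, 0, 0], 1],
    [[3.6, 0, 2], [0, 0, 0], 1],
    [[3.2, 0, 2], [0, 0, 0], 1],
    [[2.8, 0, 2], [0, 0, 0], 1],
    [[2.6, 0, 2], [0, 0, 0], 1]
  ]
}}

```text
clock: 5.55
tool_pos: [0.6516, 0.0049, 0.0643]
eef_rot: [0.999, 0.041, 0.001, -0.0]
contact_force: [2.8, -0.1, -1.2]
opening: 0.006
finger_force: 1.8
```

>>> {"op": "carry_out", "data": {
  "rows": [
    [[-0.3, 0, 0], [0, 0, 0], 1],
    [[-0.6, 0, 0], [0, 0, 0], 1],
    [[-0.9, 0, 0], [0, 0, 0], 1],
    [[-1.2, 0, 0], [0, 0, 0], 1],
    [[-1.5, 0, 0], [0, 0, 0], 1],
    [[-1.8, 0, 0], [0, 0, 0], 1],
    [[-1.9, 0, 0], [0, 0, 0], 1]
  ]
}}

```text
clock: 6.25
tool_pos: [0.6323, 0.0033, 0.064]
eef_rot: [0.999, 0.041, 0.001, 0.0]
contact_force: [4.5, -0.4, -0.1]
opening: 0.006
finger_force: 2.5
```

>>> {"op": "carry_out", "data": {
  "rows": [
    [[-0.15, 0, 0], [0, 0, 0], 1],
    [[-0.3, 0, 0], [0, 0, 0], 1],
    [[-0.4, 0, 0], [0, 0, 0], 1],
    [[-0.5, 0, 0], [0, 0, 0], 1]
  ]
}}

```text
clock: 6.65
tool_pos: [0.632, 0.0033, 0.0645]
eef_rot: [0.999, 0.041, 0.005, -0.0]
contact_force: [13.4, 0.8, -6.2]
opening: 0.005
finger_force: 6.3
```

>>> {"op": "carry_out", "data": {
  "rows": [
    [[1, 0, 0], [0, 0, 0], 1],
    [[3, 0, 0], [0, 0, 0], 1],
    [[3.5, 0, -4], [0, 0, 0], 1],
    [[3.5, 0, -8], [0, 0, 0], 1],
    [[3.5, 0, -12], [0, 0, 0], 1],
    [[1, 2, -14], [0, 0, 0], 0.55],
    [[-3, 5, -14], [0, 0, 0], 0.55],
    [[-6, 8, -14], [0, 0, 0], 0.55],
    [[-9, 11, -14], [0, 0, 0], 0.55],
    [[-12, 14, -14], [0, 0, 0], 0.55],
    [[-16, 17, -14], [0, 0, 0], 0.55],
    [[-19, 19, -14], [0, 0, 0], 0.55]
  ]
}}

```text
clock: 7.85
tool_pos: [0.4479, -0.2038, 0.203]
eef_rot: [0.999, 0.04, -0.003, -0.0]
contact_force: [-0.2, 0.4, -0.1]
opening: 0.447
finger_force: 0.0
```

```bash
python3 - <<'E'
from h import *
from plant import r
import cv2
print(rel([.44,-.19,.03],YAW))
a,b=[r.snapshot(n)["image"] for n in("top","scene")]
np.savez("home.npz",a=a,b=b)
np.set_printoptions(precision=1,suppress=True)
print(proj("top",rw(-.032,0,.1)),proj("scene",rw(-.032,0,.1)))
k=lambda im,x,y,w,h,f:cv2.resize(im[y:y+h,x:x+w,::-1],None,fx=f,fy=f,interpolation=cv2.INTER_CUBIC)
cv2.imwrite("pics/hole.png",np.hstack([k(a,270,190,40,50,10),k(b,280,195,40,50,10)]))
E
```

```text
([-0.56, -1.41, 17.3], [-0.06, 0.39, -0.13])
[293.  227.8] [297.7 218.2]
```

View pics/hole.png

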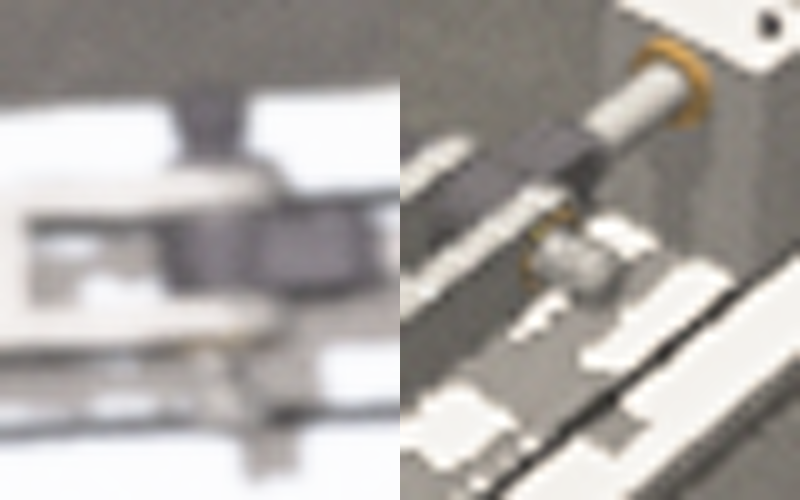

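```bash
python3 - <<'E'
from h import *
d=np.load("home.npz");np.set_printoptions(linewidth=200)
print("top cols 286..299 rows 222..234");print(d["a"].mean(2).astype(int)[222:235,286:300])
print("scene cols 290..304, rows 212..226");print(d["b"].mean(2).astype(int)[212:227,290:305])
np.set_printoptions(precision=1,suppress=True)
for n in("top","scene"):
  for x in(-.023,-.032,-.046):print(n,x,[proj(n,rw(x,y,z)) for y,z in((-.01,.09),(0,.1),(.01,.09),(.005,.0987),(-.005,.0987))])
E
```

```text
top cols 286..299 rows 222..234
[[231 228 227 226 225 224 219 208 197 184 171 155 145 150]
 [192 192 183 183 181 181 183 170 161 148 136 132 137 152]
 [135 131 136 144 153 150 144 143 136 123 119 131 145 158]
 [116 122 137 156 174 168 148 136 137 140 146 154 160 169]
 [147 150 154 169 182 184 161 138 140 157 162 172 171 172]
 [164 166 165 171 178 174 159 136 142 163 172 173 175 174]
 [175 172 171 171 178 180 175 154 150 154 164 173 174 174]
 [184 186 184 180 185 195 191 175 155 154 154 157 158 160]
 [183 186 191 180 181 194 197 184 161 152 139 129 122 119]
 [149 153 159 164 174 181 183 181 165 151 127  98  83  87]
 [136 139 146 158 168 169 165 159 150 142 122 107 102 117]
 [202 203 206 207 206 200 187 169 152 144 144 146 146 166]
 [245 244 245 244 244 243 237 217 178 159 160 166 169 193]]
scene cols 290..304, rows 212..226
[[119 113 101 118 120  92  68  65  69  70 100 124 130 130 132]
 [123 119 143 161 146 125  99  72  69  90 127 132 128 128 132]
 [122 144 218 226 213 203 147  91  65 112 134 127 125 128 131]
 [158 203 221 212 221 174  96  96  80  93 124 126 125 130 129]
 [203 220 218
[... 748 characters left out ...]
9. , 225.3]), array([290.9, 224.6]), array([294.7, 224.4])]
top -0.032 [array([296.8, 228.3]), array([293. , 227.8]), array([289.2, 228.7]), array([291.1, 228. ]), array([294.9, 227.8])]
top -0.046 [array([297.1, 233.6]), array([293.3, 233.2]), array([289.5, 234. ]), array([291.4, 233.4]), array([295.3, 233.1])]
scene -0.023 [array([297.4, 217.8]), array([295.3, 216.9]), array([293.1, 221.2]), array([294.2, 218.1]), array([296.4, 216.4])]
scene -0.032 [array([299.8, 219.1]), array([297.7, 218.2]), array([295.5, 222.5]), array([296.6, 219.4]), array([298.8, 217.7])]
scene -0.046 [array([303.5, 221.2]), array([301.5, 220.3]), array([299.2, 224.6]), array([300.4, 221.4]), array([302.6, 219.7])]
```

>>> {"op": "carry_out", "data": {
  "rows": [
    [[-0.6, -1.4, 3], [0, 0, 0], 0.55],
    [[-0.6, -1.4, 7], [0, 0, 0], 0.55],
    [[-0.6, -1.4, 11], [0, 0, 0], 0.55],
    [[-0.6, -1.4, 15], [0, 0, 0], 0.55],
    [[-0.6, -1.4, 17.3], [0, 0, 0], 0.55],
    [[-0.6, -1.4, 18.3], [0, 0, 0], 0.55],
    [[-0.6, -1.4, 18.8], [0, 0, 0], 0.55],
    [[-0.6, -1.4, 19.2], [0, 0, 0], 0.55],
    [[-0.6, -1.4, 19.4], [0, 0, 0], 0.55]
  ]
}}

```text
clock: 8.85
tool_pos: [0.4468, -0.1887, 0.0103]
eef_rot: [0.999, 0.041, 0.001, 0.0]
contact_force: [-0.4, 0.3, 0.3]
opening: 0.452
finger_force: 0.0
```

>>> {"op": "carry_out", "data": {
  "rows": [
    [[0, 0, 0.2], [0, 0, 0], 0.55],
    [[0, 0, 0.4], [0, 0, 0], 0.55],
    [[0, 0, 0.6], [0, 0, 0], 0.55],
    [[0, 0, 0.8], [0, 0, 0], 0.55],
    [[0, 0, 1.0], [0, 0, 0], 0.55],
    [[0, 0, 1.2], [0, 0, 0], 0.55]
  ]
}}

```text
clock: 9.45
tool_pos: [0.4463, -0.1887, -0.0024]
eef_rot: [0.999, 0.041, 0.0, 0.0]
contact_force: [-0.4, 0.1, -0.4]
opening: 0.449
finger_force: 0.0
```

>>> {"op": "carry_out", "data": {
  "rows": [
    [[0, 0, 0.4], [0, 0, 0], 0.55],
    [[0, 0, 0.8], [0, 0, 0], 0.55],
    [[0, 0, 1.0], [0, 0, 0], 0.55],
    [[0, 0, 1.2], [0, 0, 0], 0.55],
    [[0, 0, 1.3], [0, 0, 0], 0.55]
  ]
}}

```text
clock: 9.95
tool_pos: [0.4462, -0.1886, -0.0155]
eef_rot: [0.999, 0.041, -0.0, -0.0]
contact_force: [0.3, 0.0, 0.2]
opening: 0.45
finger_force: 0.0
```

>>> {"op": "carry_out", "data": {
  "rows": [
    [[0, 0, 0.1], [0, 0, 0], 0.55],
    [[0, 0, 0.2], [0, 0, 0], 0.55],
    [[0, 0, 0.3], [0, 0, 0], 0.55],
    [[0, 0, 0.4], [0, 0, 0], 0.55],
    [[0, 0, 0.5], [0, 0, 0], 0.55],
    [[0, 0, 0.6], [0, 0, 0], 0.55]
  ]
}}

```text
clock: 10.55
tool_pos: [0.4463, -0.1887, -0.0213]
eef_rot: [0.999, 0.041, 0.0, 0.0]
contact_force: [-0.4, 0.0, 0.7]
opening: 0.449
finger_force: 0.0
```

>>> {"op": "carry_out", "data": {
  "rows": [
    [[0, 0, 0.1], [0, 0, 0], 0.55],
    [[0, 0, 0.2], [0, 0, 0], 0.55],
    [[0, 0, 0.3], [0, 0, 0], 0.55],
    [[0, 0, 0.4], [0, 0, 0], 0.55],
    [[0, 0, 0.5], [0, 0, 0], 0.55],
    [[0, 0, 0.6], [0, 0, 0], 0.55],
    [[0, 0, 0.7], [0, 0, 0], 0.55]
  ]
}}

```text
clock: 11.25
tool_pos: [0.4463, -0.1887, -0.0284]
eef_rot: [0.999, 0.041, 0.0, 0.0]
contact_force: [0.2, -0.5, -0.3]
opening: 0.449
finger_force: 0.0
```

```bash
python3 - <<'E'
from h import *
from plant import r
import cv2
np.set_printoptions(precision=2,suppress=True)
p=r.get_state()["tool_pos"]; print(plane("top",(300,320),0),proj("top",p),proj("scene",p))
A=[]
for n,q in(("top",p),("scene",p)):
    im=r.snapshot(n)["image"][:,:,::-1].copy(); c=proj(n,q); x0,y0=int(c[0])-33,int(c[1])-60
    B=cv2.resize(im[y0:y0+100,x0:x0+66],None,fx=6,fy=6,interpolation=cv2.INTER_CUBIC)
    for w,col in((p,(0,0,255)),(p+[0,0,.03],(0,255,0))):
        m=((proj(n,w)-[x0,y0])*6+2.5).astype(int); cv2.drawMarker(B,tuple(int(v) for v in m),col,markerSize=14)
    A.append(B);print(n,x0,y0)
cv2.imwrite("pics/touch.png",np.hstack(A))
E
```

```text
[ 0.31 -0.03  0.  ] [357.9  271.94] [358.09 236.62]
top 324 211
scene 325 176
```

View pics/touch.png

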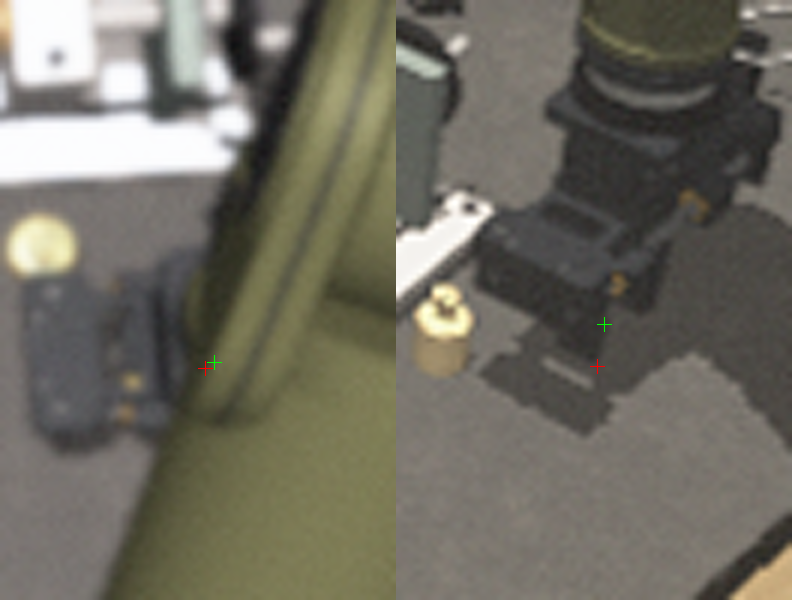

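```bash
python3 - <<'E'
from h import *
from plant import r
np.set_printoptions(precision=4,suppress=True)
s=r.get_state();print(s["tool_pos"],s["contact_force"])
T=lambda x,y:np.array([324+x/6,211+y/6]); S=lambda x,y:np.array([325+(x-396)/6,176+y/6])
for a,b in(((45,442),(603,275)),((45,442),(603,345)),((30,275),(485,240)),((30,275),(480,285))):
    P,f=tri(T(*a),S(*b)); print(P,f)
print("pred body bottom -x+y corner",s["tool_pos"]+np.array([-.0375+.007,.0935,.064]))
np.set_printoptions(precision=1,suppress=True)
for z in(-.028,0,.01,.02): print(z,(proj("scene",s["tool_pos"]*[1,1,0]+[-.009+.003,.02+.0175,z])-[325,176])*6+[396,0])
E
```

```text
[ 0.4462 -0.1887 -0.0284] [-0.426   0.3946 -1.4294]
[ 0.3989 -0.1037  0.1153] [ 0.0467  0.0831 -0.1055 -0.0202]
[ 0.3998 -0.109   0.0677] [ 0.5797  1.0349 -1.3047 -0.2493]
[ 0.4684 -0.0994  0.0983] [ 0.5239  0.8727 -1.1427 -0.2314]
[ 0.4716 -0.1024  0.0656] [ 0.696   1.1603 -1.5133 -0.3062]
pred body bottom -x+y corner [ 0.4157 -0.0952  0.0356]
-0.028 [560.3 402.8]
0 [566.5 363.9]
0.01 [568.7 349.7]
0.02 [570.9 335.4]
```

>>> {"op": "carry_out", "data": {
  "rows": [
    [[0, 0, 0.1], [0, 0, 0], 0.55],
    [[0, 0, 0.2], [0, 0, 0], 0.55],
    [[0, 0, 0.3], [0, 0, 0], 0.55],
    [[0, 0, 0.4], [0, 0, 0], 0.55],
    [[0, 0, 0.4], [0, 0, 0], 0.55]
  ]
}}

```text
clock: 11.85
tool_pos: [0.4464, -0.1887, -0.0296]
eef_rot: [0.999, 0.041, 0.001, 0.0]
contact_force: [-2.7, 1.3, 31.4]
opening: 0.447
finger_force: 15.5
```

```bash
python3 - <<'E'
from h import *
print(rel([.518,-.3845,.035],np.radians(19)))
E
```

```text
([5.53, 20.11, -6.43], [0.07, -0.08, -14.25])
```

>>> {"op": "carry_out", "data": {
  "rows": [
    [[0, 0, -4], [0, 0, 0], 0.55],
    [[0, 0, -8], [0, 0, 0], 0.55],
    [[0, 0, -12.5], [0, 0, 0], 0.55],
    [[1, 4, -12.5], [0, 0, -3], 0.55],
    [[2, 8, -12.5], [0, 0, -6], 0.55],
    [[3, 12, -12.5], [0, 0, -9], 0.55],
    [[4.3, 16, -12.5], [0, 0, -12], 0.55],
    [[5.5, 20.1, -12.5], [0, 0, -14.2], 0.55],
    [[5.5, 20.1, -12.5], [0, 0, -14.2], 0.55],
    [[5.5, 20.1, -12.5], [0, 0, -14.2], 0.55]
  ]
}}

```text
clock: 12.85
tool_pos: [0.5169, -0.385, 0.0921]
eef_rot: [0.987, 0.163, -0.0, -0.0]
contact_force: [-0.5, 0.9, -1.2]
opening: 0.451
finger_force: 0.0
```

```bash
python3 - <<'E'
from h import *
print(rel([.518,-.3845,.036],np.radians(19)))
E
```

```text
([0.12, -0.01, 5.61], [-0.04, 0.03, -0.18])
```

>>> {"op": "carry_out", "data": {
  "rows": [
    [[0.1, 0, 1.5], [0, 0, 0], 0.55],
    [[0.1, 0, 3], [0, 0, 0], 0.55],
    [[0.1, 0, 4], [0, 0, 0], 0.55],
    [[0.1, 0, 5], [0, 0, 0], 0.55],
    [[0.1, 0, 5.6], [0, 0, 0], 0.55]
  ]
}}

```text
clock: 13.35
tool_pos: [0.518, -0.3833, 0.0352]
eef_rot: [0.986, 0.165, -0.001, -0.001]
contact_force: [0.4, -0.2, -0.2]
opening: 0.45
finger_force: 0.0
```

>>> {"op": "carry_out", "data": {
  "rows": [
    [[0, 0, 0], [0, 0, 0], 0.65],
    [[0, 0, 0], [0, 0, 0], 0.75],
    [[0, 0, 0], [0, 0, 0], 0.8],
    [[0, 0, 0], [0, 0, 0], 0.9],
    [[0, 0, 0], [0, 0, 0], 1],
    [[0, 0, 0], [0, 0, 0], 1]
  ],
  "newtons": 45
}}

```text
clock: 13.95
tool_pos: [0.519, -0.3844, 0.0373]
eef_rot: [0.986, 0.165, 0.0, 0.0]
contact_force: [0.8, 0.1, 2.5]
opening: 0.158
finger_force: 45.0
```

>>> {"op": "carry_out", "data": {
  "rows": [
    [[0, 0, -1], [0, 0, 0], 1],
    [[0, 0, -2.5], [0, 0, 0], 1],
    [[0, 0, -4], [0, 0, 0], 1],
    [[0, 0, -6], [0, 0, 0], 1],
    [[0, 0, -9], [0, 0, 0], 1],
    [[0, 0, -12], [0, 0, 0], 1],
    [[0, 0, -15], [0, 0, 0], 1],
    [[0, 0, -15], [0, 0, 0], 1]
  ]
}}

```text
clock: 14.75
tool_pos: [0.5216, -0.3858, 0.1928]
eef_rot: [0.986, 0.164, 0.004, 0.003]
contact_force: [0.6, -0.6, -0.7]
opening: 0.157
finger_force: 45.0
```

```bash
python3 - <<'E'
from h import *
from plant import r
import cv2
p=r.get_state()["tool_pos"]; print(p)
t=rw(-.032,-.0,.19); print(t,rel(t,YAW))
A=[]
np.set_printoptions(precision=1,suppress=True)
for n in("top","scene"):
    im=r.snapshot(n)["image"]; q=p+[0,0,.029]
    c=proj(n,q); x0,y0=int(c[0])-50,int(c[1])-45; np.savez("held_"+n,im=im,x0=x0,y0=y0,p=p)
    B=cv2.resize(np.ascontiguousarray(im[y0:y0+100,x0:x0+100,::-1]),None,fx=4,fy=4,interpolation=cv2.INTER_CUBIC)
    for z in(0,-.0163,-.058):
        m=((proj(n,q+[0,0,z])-[x0,y0])*4+1.5).astype(int); B[m[1],m[0]]=(0,0,255); print(n,z,m)
    A.append(B)
cv2.imwrite("pics/held.png",np.hstack(A))
E
```

```text
[ 0.52156599 -0.3857681   0.19283076]
[ 0.54310852 -0.00423316  0.19      ] ([14.41, -35.4, 0.09], [0.41, -0.43, 14.2])
top 0 [203 185]
top -0.0163 [194 189]
top -0.058 [172 201]
scene 0 [204 182]
scene -0.0163 [200 200]
scene -0.058 [192 245]
```

```bash
python3 - <<'E'
from h import *
print(rel(rw(-.046,.022,.19),YAW))
E
```

```text
([13.81, -37.64, -0.22], [0.09, -0.08, 14.22])
```

>>> {"op": "carry_out", "data": {
  "rows": [
    [[0.5, -3, 0], [0, 0, 3], 1],
    [[2, -7, 0], [0, 0, 6], 1],
    [[3.5, -11, 0], [0, 0, 9], 1],
    [[5, -15, 0], [0, 0, 12], 1],
    [[6.6, -19, 0], [0, 0, 14.2], 1],
    [[8.2, -23, 0], [0, 0, 14.2], 1],
    [[9.8, -27, 0], [0, 0, 14.2], 1],
    [[11.4, -31, 0], [0, 0, 14.2], 1],
    [[12.8, -35, 0], [0, 0, 14.2], 1],
    [[13.8, -37.6, 0], [0, 0, 14.2], 1],
    [[13.8, -37.6, 0], [0, 0, 14.2], 1],
    [[13.8, -37.6, 0], [0, 0, 14.2], 1]
  ]
}}

```text
clock: 16.05
tool_pos: [0.5261, 0.0164, 0.1859]
eef_rot: [0.999, 0.042, -0.001, 0.0]
contact_force: [0.2, 0.6, -1.3]
opening: 0.156
finger_force: 45.0
```

```bash
python3 - <<'E'
from h import *
from plant import r
print(rel(rw(-.046,.022,.105),YAW), inrig(r.get_state()["tool_pos"]))
E
```

```text
([0.14, -0.01, 8.09], [0.03, 0.13, 0.1]) [-0.04720697  0.02194414  0.18592901]
```

>>> {"op": "carry_out", "data": {
  "rows": [
    [[0, 0, 2], [0, 0, 0], 1],
    [[0, 0, 4], [0, 0, 0], 1],
    [[0, 0, 6], [0, 0, 0], 1],
    [[0, 0, 7.4], [0, 0, 0], 1],
    [[0, 0, 8], [0, 0, 0], 1],
    [[0, 0, 8], [0, 0, 0], 1],
    [[0.4, 0, 8], [0, 0, 0], 1],
    [[0.8, 0, 8], [0, 0, 0], 1],
    [[1.0, 0, 8], [0, 0, 0], 1],
    [[1.2, 0, 8], [0, 0, 0], 1]
  ]
}}

```text
clock: 17.05
tool_pos: [0.5397, 0.0173, 0.1072]
eef_rot: [0.999, 0.041, 0.001, 0.0]
contact_force: [0.2, -0.1, -0.9]
opening: 0.162
finger_force: 45.0
```

```bash
python3 - <<'E'
from h import *
from plant import r
s=r.get_state();print(inrig(s["tool_pos"]),s["contact_force"])
E
```

```text
[-0.03359213  0.02177925  0.10717981] [ 0.17853693 -0.12638851 -0.86021289]
```

>>> {"op": "carry_out", "data": {
  "rows": [
    [[0.15, 0, 0], [0, 0, 0], 1],
    [[0.3, 0, 0], [0, 0, 0], 1],
    [[0.4, 0, 0], [0, 0, 0], 1],
    [[0.5, 0, 0], [0, 0, 0], 1],
    [[0.5, 0, 0], [0, 0, 0], 1]
  ]
}}

```text
clock: 17.55
tool_pos: [0.5442, 0.0178, 0.1067]
eef_rot: [0.999, 0.041, 0.0, 0.0]
contact_force: [0.4, 0.7, -1.6]
opening: 0.158
finger_force: 45.0
```

>>> {"op": "carry_out", "data": {
  "rows": [
    [[0.1, 0, 0], [0, 0, 0], 1],
    [[0.2, 0, 0], [0, 0, 0], 1],
    [[0.2, 0, 0], [0, 0, 0], 1]
  ]
}}

```text
clock: 17.85
tool_pos: [0.5462, 0.0179, 0.1067]
eef_rot: [0.999, 0.041, 0.0, 0.0]
contact_force: [-0.8, 0.2, -1.7]
opening: 0.157
finger_force: 45.0
```

>>> {"op": "carry_out", "data": {
  "rows": [
    [[0.1, 0, 0], [0, 0, 0], 1],
    [[0.1, 0, 0], [0, 0, 0], 1]
  ]
}}

```text
clock: 18.05
tool_pos: [0.5472, 0.018, 0.1067]
eef_rot: [0.999, 0.041, 0.0, 0.0]
contact_force: [-0.2, -0.3, -0.1]
opening: 0.158
finger_force: 45.0
```

>>> {"op": "carry_out", "data": {
  "rows": [
    [[0.1, 0, 0], [0, 0, 0], 1],
    [[0.1, 0, 0], [0, 0, 0], 1]
  ]
}}

```text
clock: 18.25
tool_pos: [0.5479, 0.018, 0.1067]
eef_rot: [0.999, 0.041, -0.0, 0.0]
contact_force: [-0.7, 0.3, -0.3]
opening: 0.157
finger_force: 45.0
```

>>> {"op": "carry_out", "data": {
  "rows": [
    [[0.1, 0, 0], [0, 0, 0], 1],
    [[0.1, 0, 0], [0, 0, 0], 1]
  ]
}}

```text
clock: 18.45
tool_pos: [0.5483, 0.018, 0.1066]
eef_rot: [0.999, 0.041, -0.001, 0.0]
contact_force: [-2.3, -0.5, 0.4]
opening: 0.156
finger_force: 45.0
```

>>> {"op": "carry_out", "data": {
  "rows": [
    [[-0.66, 0, 0], [0, 0, 0], 1],
    [[-0.66, 0, -2], [0, 0, 0], 1],
    [[-0.66, 0, -4], [0, 0, 0], 1],
    [[-0.66, 1, -4], [0, 0, 0], 1],
    [[-0.66, 2, -4], [0, 0, 0], 1],
    [[-0.66, 2.7, -4], [0, 0, 0], 1],
    [[-0.66, 2.7, -4], [0, 0, 0], 1],
    [[-0.66, 2.7, -3.2], [0, 0, 0], 1],
    [[-0.66, 2.7, -2.6], [0, 0, 0], 1],
    [[-0.66, 2.7, -2.4], [0, 0, 0], 1],
    [[-0.66, 2.7, -2.4], [0, 0, 0], 1]
  ]
}}

```text
clock: 19.55
tool_pos: [0.5442, -0.0089, 0.1299]
eef_rot: [0.999, 0.042, -0.001, -0.0]
contact_force: [0.1, -0.3, -1.5]
opening: 0.156
finger_force: 45.0
```

```bash
python3 - <<'E'
from h import *
from plant import r
s=r.get_state();print(inrig(s["tool_pos"]),s["contact_force"])
E
```

```text
[-0.03131173 -0.00469994  0.12994279] [ 0.09633408 -0.28345658 -1.50076468]
```

>>> {"op": "carry_out", "data": {
  "rows": [
    [[0.05, 0, 0.1], [0, 0, 0], 1],
    [[0.05, 0, 0.2], [0, 0, 0], 1],
    [[0.05, 0, 0.2], [0, 0, 0], 1]
  ]
}}

```text
clock: 19.85
tool_pos: [0.5453, -0.0092, 0.1288]
eef_rot: [0.999, 0.041, 0.0, 0.0]
contact_force: [-0.4, -0.6, -0.3]
opening: 0.159
finger_force: 45.0
```

>>> {"op": "carry_out", "data": {
  "rows": [
    [[0, 0, 0.1], [0, 0, 0], 1],
    [[0, 0, 0.15], [0, 0, 0], 1]
  ]
}}

```text
clock: 20.05
tool_pos: [0.5452, -0.0093, 0.1273]
eef_rot: [0.999, 0.041, 0.0, 0.0]
contact_force: [0.5, 0.4, -0.7]
opening: 0.158
finger_force: 45.0
```

>>> {"op": "carry_out", "data": {
  "rows": [
    [[0, 0, 0.1], [0, 0, 0], 1],
    [[0, 0, 0.1], [0, 0, 0], 1]
  ]
}}

```text
clock: 20.25
tool_pos: [0.5451, -0.0093, 0.1261]
eef_rot: [0.999, 0.041, -0.0, 0.0]
contact_force: [-0.1, 0.6, -0.8]
opening: 0.153
finger_force: 45.0
```

>>> {"op": "carry_out", "data": {
  "rows": [
    [[0, 0, 0.1], [0, 0, 0], 1],
    [[0, 0, 0.2], [0, 0, 0], 1],
    [[0, 0, 0.2], [0, 0, 0], 1]
  ]
}}

```text
clock: 20.55
tool_pos: [0.5451, -0.0093, 0.1241]
eef_rot: [0.999, 0.041, -0.0, 0.0]
contact_force: [0.2, 0.3, -1.1]
opening: 0.159
finger_force: 45.0
```

>>> {"op": "carry_out", "data": {
  "rows": [
    [[0, 0, 0.1], [0, 0, 0], 1],
    [[0, 0, 0.15], [0, 0, 0], 1]
  ]
}}

```text
clock: 20.75
tool_pos: [0.5452, -0.0093, 0.1226]
eef_rot: [0.999, 0.041, -0.0, 0.0]
contact_force: [0.1, -0.8, -0.6]
opening: 0.156
finger_force: 45.0
```

>>> {"op": "carry_out", "data": {
  "rows": [
    [[0, 0, 0.1], [0, 0, 0], 1],
    [[0, 0, 0.2], [0, 0, 0], 1],
    [[0, 0, 0.2], [0, 0, 0], 1]
  ]
}}

```text
clock: 21.05
tool_pos: [0.5454, -0.0087, 0.1208]
eef_rot: [0.999, 0.042, 0.0, -0.0]
contact_force: [-1.1, 0.9, 2.0]
opening: 0.16
finger_force: 45.0
```

>>> {"op": "carry_out", "data": {
  "rows": [
    [[0, -0.1, 0], [0, 0, 0], 1],
    [[0, -0.2, 0], [0, 0, 0], 1],
    [[0, -0.2, 0], [0, 0, 0], 1]
  ]
}}

```text
clock: 21.35
tool_pos: [0.545, -0.0079, 0.1208]
eef_rot: [0.999, 0.041, 0.0, 0.0]
contact_force: [-0.8, -1.4, 2.4]
opening: 0.153
finger_force: 45.0
```

>>> {"op": "carry_out", "data": {
  "rows": [
    [[0, -0.1, -0.05], [0, 0, 0], 1],
    [[0, -0.2, -0.1], [0, 0, 0], 1],
    [[0, -0.3, -0.1], [0, 0, 0], 1],
    [[0, -0.3, -0.1], [0, 0, 0], 1]
  ]
}}

```text
clock: 21.75
tool_pos: [0.544, -0.0064, 0.1213]
eef_rot: [0.999, 0.041, -0.001, 0.001]
contact_force: [-0.4, -5.8, -2.2]
opening: 0.156
finger_force: 45.0
```

```bash
python3 - <<'E'
from h import *
from plant import r
s=r.get_state();print(inrig(s["tool_pos"]),s["contact_force"],s["moment"])
E
```

```text
[-0.03127297 -0.00223374  0.12131824] [-0.38109605 -5.83256722 -2.2434128 ] [-1.47380493  0.16501399 -0.08837311]
```

>>> {"op": "carry_out", "data": {
  "rows": [
    [[0, -0.1, 0], [0, 0, 0], 1],
    [[0, -0.2, 0], [0, 0, 0], 1],
    [[0, -0.25, 0], [0, 0, 0], 1],
    [[0, -0.25, 0], [0, 0, 0], 1]
  ]
}}

```text
clock: 22.15
tool_pos: [0.5437, -0.0053, 0.1214]
eef_rot: [0.999, 0.04, -0.001, 0.002]
contact_force: [0.1, -8.0, -1.8]
opening: 0.15
finger_force: 45.0
```

>>> {"op": "carry_out", "data": {
  "rows": [
    [[0, 0, 0.1], [0, 0, 0], 1],
    [[0, 0, 0.2], [0, 0, 0], 1],
    [[0, 0, 0.3], [0, 0, 0], 1],
    [[0, 0, 0.3], [0, 0, 0], 1]
  ]
}}

```text
clock: 22.55
tool_pos: [0.5445, -0.0052, 0.1197]
eef_rot: [0.999, 0.04, -0.0, 0.002]
contact_force: [-1.1, -7.7, 8.4]
opening: 0.157
finger_force: 45.0
```

>>> {"op": "carry_out", "data": {
  "rows": [
    [[0, -0.1, -0.1], [0, 0, 0], 1],
    [[0, -0.2, -0.15], [0, 0, 0], 1],
    [[0, -0.25, -0.15], [0, 0, 0], 1],
    [[0, -0.25, -0.15], [0, 0, 0], 1]
  ]
}}

```text
clock: 22.95
tool_pos: [0.5437, -0.0034, 0.12]
eef_rot: [0.999, 0.04, -0.001, 0.002]
contact_force: [-0.6, -9.2, -0.3]
opening: 0.148
finger_force: 45.0
```

>>> {"op": "carry_out", "data": {
  "rows": [
    [[0, 0, 0.1], [0, 0, 0], 1],
    [[0, 0, 0.2], [0, 0, 0], 1],
    [[0, 0, 0.3], [0, 0, 0], 1],
    [[0, 0, 0.3], [0, 0, 0], 1]
  ]
}}

```text
clock: 23.35
tool_pos: [0.5439, -0.0024, 0.1176]
eef_rot: [0.999, 0.04, -0.0, 0.002]
contact_force: [-0.8, -7.1, 3.6]
opening: 0.149
finger_force: 45.0
```

```bash
python3 - <<'E'
from h import *
from plant import r
s=r.get_state();print(inrig(s["tool_pos"]),s["contact_force"],s["moment"])
E
```

```text
[-0.03103031  0.00175108  0.11764329] [-0.81383752 -7.06844292  3.56370245] [-1.79743059  0.3961108   0.05724415]
```

>>> {"op": "carry_out", "data": {
  "rows": [
    [[0, 0, 0.1], [0, 0, 0], 1],
    [[0, 0, 0.2], [0, 0, 0], 1],
    [[0, 0, 0.3], [0, 0, 0], 1],
    [[0, 0, 0.3], [0, 0, 0], 1]
  ]
}}

```text
clock: 23.75
tool_pos: [0.5439, -0.0018, 0.1145]
eef_rot: [0.999, 0.04, -0.0, 0.001]
contact_force: [-1.3, -6.5, 4.1]
opening: 0.152
finger_force: 45.0
```

>>> {"op": "carry_out", "data": {
  "rows": [
    [[0, 0, 0.1], [0, 0, 0], 1],
    [[0, 0, 0.2], [0, 0, 0], 1],
    [[0, 0, 0.2], [0, 0, 0], 1]
  ]
}}

```text
clock: 24.05
tool_pos: [0.5439, -0.0015, 0.1124]
eef_rot: [0.999, 0.04, -0.001, 0.001]
contact_force: [-0.8, -6.5, 3.2]
opening: 0.154
finger_force: 45.0
```

>>> {"op": "carry_out", "data": {
  "rows": [
    [[0, 0.05, 0.15], [0, 0, 0], 1],
    [[0, 0.1, 0.3], [0, 0, 0], 1],
    [[0, 0.15, 0.45], [0, 0, 0], 1],
    [[0, 0.15, 0.5], [0, 0, 0], 1]
  ]
}}

```text
clock: 24.45
tool_pos: [0.544, -0.0015, 0.1071]
eef_rot: [0.999, 0.041, -0.0, 0.0]
contact_force: [-3.0, -5.3, 3.8]
opening: 0.156
finger_force: 45.0
```

```bash
python3 - <<'E'
from h import *
from plant import r
s=r.get_state();print(inrig(s["tool_pos"]),s["contact_force"],s["moment"])
E
```

```text
[-0.03086265  0.00265766  0.10705363] [-2.95448573 -5.26039141  3.79950361] [-1.27649027  0.42774355 -0.01845929]
```

>>> {"op": "carry_out", "data": {
  "rows": [
    [[-0.05, 0.05, 0.15], [0, 0, 0], 1],
    [[-0.05, 0.1, 0.3], [0, 0, 0], 1],
    [[-0.05, 0.1, 0.45], [0, 0, 0], 1],
    [[-0.05, 0.1, 0.6], [0, 0, 0], 1]
  ]
}}

```text
clock: 24.85
tool_pos: [0.544, -0.0017, 0.101]
eef_rot: [0.999, 0.041, -0.0, -0.0]
contact_force: [-1.2, -3.6, 2.3]
opening: 0.154
finger_force: 45.0
```

>>> {"op": "carry_out", "data": {
  "rows": [
    [[0, 0.05, 0.15], [0, 0, 0], 1],
    [[0, 0.05, 0.3], [0, 0, 0], 1],
    [[0, 0.05, 0.45], [0, 0, 0], 1],
    [[0, 0.05, 0.6], [0, 0, 0], 1]
  ]
}}

```text
clock: 25.25
tool_pos: [0.5441, -0.002, 0.095]
eef_rot: [0.999, 0.041, -0.0, -0.0]
contact_force: [-1.9, -2.0, 1.8]
opening: 0.153
finger_force: 45.0
```

>>> {"op": "carry_out", "data": {
  "rows": [
    [[0, 0, 0.15], [0, 0, 0], 1],
    [[0, 0, 0.3], [0, 0, 0], 1],
    [[0, 0, 0.45], [0, 0, 0], 1],
    [[0, 0, 0.55], [0, 0, 0], 1]
  ]
}}

```text
clock: 25.65
tool_pos: [0.5441, -0.002, 0.0895]
eef_rot: [0.999, 0.041, -0.0, -0.0]
contact_force: [-1.4, -1.6, 2.1]
opening: 0.152
finger_force: 45.0
```

>>> {"op": "carry_out", "data": {
  "rows": [
    [[0, 0, 0.1], [0, 0, 0], 1],
    [[0, 0, 0.15], [0, 0, 0], 1],
    [[0, 0, 0.15], [0, 0, 0], 1]
  ]
}}

```text
clock: 25.95
tool_pos: [0.5441, -0.0021, 0.0881]
eef_rot: [0.999, 0.041, 0.0, -0.0]
contact_force: [-0.8, -0.8, 0.6]
opening: 0.153
finger_force: 45.0
```

>>> {"op": "carry_out", "data": {
  "rows": [
    [[0, 0, 0.1], [0, 0, 0], 1],
    [[0, 0, 0.1], [0, 0, 0], 1]
  ]
}}

```text
clock: 26.15
tool_pos: [0.5441, -0.0021, 0.0872]
eef_rot: [0.999, 0.041, 0.0, -0.0]
contact_force: [-1.9, -1.1, 1.5]
opening: 0.15
finger_force: 45.0
```

>>> {"op": "carry_out", "data": {
  "rows": [
    [[0, 0, 0.1], [0, 0, 0], 1],
    [[0, 0, 0.1], [0, 0, 0], 1]
  ]
}}

```text
clock: 26.35
tool_pos: [0.5444, -0.0021, 0.0869]
eef_rot: [0.999, 0.041, 0.0, -0.0]
contact_force: [-2.1, -0.4, 6.2]
opening: 0.161
finger_force: 45.0
```

>>> {"op": "carry_out", "data": {
  "rows": [
    [[0, 0, 0.1], [0, 0, 0], 1],
    [[0, 0, 0.1], [0, 0, 0], 1]
  ]
}}

```text
clock: 26.55
tool_pos: [0.5453, -0.002, 0.0867]
eef_rot: [0.999, 0.041, 0.001, -0.0]
contact_force: [-3.1, 0.1, 12.5]
opening: 0.151
finger_force: 45.0
```

>>> {"op": "carry_out", "data": {
  "rows": [
    [[-0.05, 0, -0.1], [0, 0, 0], 1],
    [[-0.05, 0, -0.15], [0, 0, 0], 0.8],
    [[-0.05, 0, -0.15], [0, 0, 0], 0.7],
    [[-0.05, 0, -0.15], [0, 0, 0], 0.62],
    [[-0.05, 0, -0.15], [0, 0, 0], 0.62],
    [[-0.05, 0, -0.15], [0, 0, 0], 0.62],
    [[-0.05, 0, -1], [0, 0, 0], 0.62],
    [[-0.05, 0, -2.5], [0, 0, 0], 0.62],
    [[-0.05, 0, -4.5], [0, 0, 0], 0.62],
    [[-0.05, 0, -6], [0, 0, 0], 0.62],
    [[-0.05, 0, -6.5], [0, 0, 0], 0.62]
  ]
}}

```text
clock: 27.65
tool_pos: [0.5447, -0.0023, 0.1522]
eef_rot: [0.999, 0.041, 0.002, -0.0]
contact_force: [0.2, -0.1, 0.1]
opening: 0.381
finger_force: 0.0
```

```bash
python3 - <<'E'
from h import *
from plant import r
pin=np.array([.5443,-.0021,0]); t=pin+R.from_euler("z",YAW).apply([-.052,0,.11]); print(t,rel(t,YAW),r.get_state()["contact_force"])
E
```

```text
[ 0.49247635 -0.00637889  0.11      ] ([-5.26, -0.03, 4.2], [0.01, -0.19, 0.01]) [ 0.15075125 -0.05685981  0.12030272]
```

>>> {"op": "carry_out", "data": {
  "rows": [
    [[-2, 0, 0], [0, 0, 0], 1],
    [[-5.3, 0, 0], [0, 0, 0], 1],
    [[-5.3, 0, 0], [0, 0, 0], 1],
    [[-5.3, 0, 1.5], [0, 0, 0], 1],
    [[-5.3, 0, 3], [0, 0, 0], 1],
    [[-5.3, 0, 4.4], [0, 0, 0], 1],
    [[-5.3, 0, 5], [0, 0, 0], 1],
    [[-5.3, 0, 5.5], [0, 0, 0], 1],
    [[-5.3, 0, 5.8], [0, 0, 0], 1],
    [[-5.3, 0, 6.2], [0, 0, 0], 1],
    [[-5.3, 0, 6.4], [0, 0, 0], 1]
  ]
}}

```text
clock: 28.75
tool_pos: [0.49, -0.0069, 0.0863]
eef_rot: [0.999, 0.041, -0.001, 0.0]
contact_force: [-3.2, -0.5, 4.3]
opening: 0.003
finger_force: 2.5
```

```bash
python3 - <<'E'
from h import *
from plant import r
import cv2
s=r.get_state(); print(inrig(s["tool_pos"]),s["tool_pos"][2],s["contact_force"])
b=r.snapshot("scene")["image"]; a=r.snapshot("top")["image"]
B=cv2.resize(b[180:255,265:345,::-1],None,fx=8,fy=8,interpolation=cv2.INTER_CUBIC)
cv2.imwrite("pics/ring.png",B)
E
```

```text
[-0.08512923  0.00170748  0.08628196] 0.0862819562655167 [-3.23846664 -0.51580271  4.33470122]
```

View pics/ring.png

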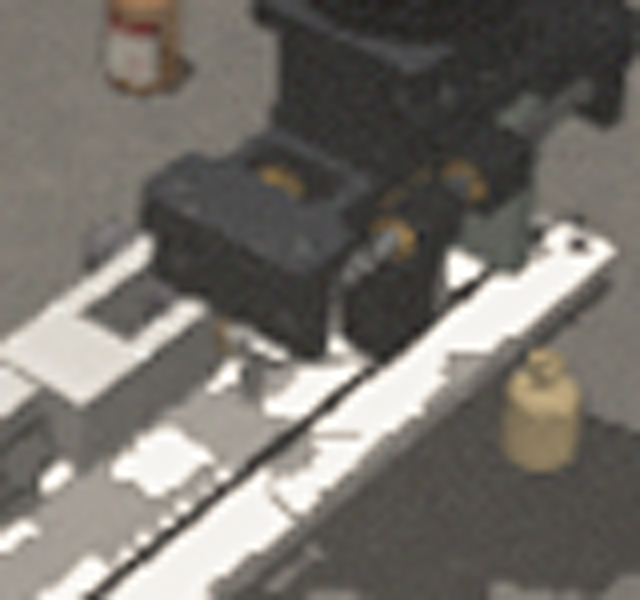

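>>> {"op": "carry_out", "data": {
  "rows": [
    [[0, 0, 0.4], [0, 0, 0], 1],
    [[0.05, 0, 0.8], [0, 0, 0], 1],
    [[0.1, 0, 1.2], [0, 0, 0], 1],
    [[0.2, 0, 1.6], [0, 0, 0], 1]
  ]
}}

```text
clock: 29.25
tool_pos: [0.4928, -0.0066, 0.07]
eef_rot: [0.999, 0.041, 0.0, 0.0]
contact_force: [-1.5, 0.6, 3.1]
opening: 0.005
finger_force: 1.5
```

>>> {"op": "carry_out", "data": {
  "rows": [
    [[0.1, 0, 0.4], [0, 0, 0], 1],
    [[0.2, 0, 0.8], [0, 0, 0], 1],
    [[0.3, 0, 1.2], [0, 0, 0], 1]
  ]
}}

```text
clock: 29.55
tool_pos: [0.4966, -0.0062, 0.0578]
eef_rot: [0.999, 0.041, 0.001, -0.0]
contact_force: [0.7, -0.1, 2.3]
opening: 0.005
finger_force: 1.0
```

>>> {"op": "carry_out", "data": {
  "rows": [
    [[0.1, 0, 0.4], [0, 0, 0], 1],
    [[0.2, 0, 0.8], [0, 0, 0], 1],
    [[0.3, 0, 1.2], [0, 0, 0], 1],
    [[0.4, 0, 1.6], [0, 0, 0], 1]
  ]
}}

```text
clock: 29.95
tool_pos: [0.5004, -0.0061, 0.0419]
eef_rot: [0.999, 0.041, 0.0, 0.0]
contact_force: [0.2, 0.1, 1.6]
opening: 0.006
finger_force: 0.2
```

>>> {"op": "carry_out", "data": {
  "rows": [
    [[0, 0, 0.3], [0, 0, 0], 1],
    [[0, 0, 0.6], [0, 0, 0], 1],
    [[0, 0, 0.6], [0, 0, 0], 1]
  ]
}}

```text
clock: 30.25
tool_pos: [0.4989, -0.0061, 0.0357]
eef_rot: [0.999, 0.041, -0.001, 0.0]
contact_force: [-0.1, 1.1, 0.3]
opening: 0.007
finger_force: 0.0
```

>>> {"op": "carry_out", "data": {
  "rows": [
    [[-2, 0, 0], [0, 0, 0], 1],
    [[-4, 0, -1], [0, 0, 0], 1],
    [[-4, 0, -5], [0, 0, 0], 1],
    [[-4, 0, -9], [0, 0, 0], 1],
    [[-4, 0, -13], [0, 0, 0], 1],
    [[-4, 0, -17], [0, 0, 0], 1],
    [[-4, 5, -17], [0, 0, 0], 1],
    [[-4, 10, -17], [0, 0, 0], 1],
    [[-4, 15, -17], [0, 0, 0], 1],
    [[-4, 20, -17], [0, 0, 0], 1],
    [[-4, 25, -17], [0, 0, 0], 1],
    [[-4, 30, -17], [0, 0, 0], 1]
  ]
}}

```text
clock: 31.45
tool_pos: [0.484, -0.3102, 0.2062]
eef_rot: [0.999, 0.041, -0.0, -0.0]
contact_force: [0.5, 0.8, 0.1]
opening: 0.004
finger_force: 0.0
```

```bash
python3 - <<'E'
from h import *
from plant import r
d=np.load("home.npz")
np.set_printoptions(linewidth=250,precision=1,suppress=True)
P=np.array([.5443,-.0021,.107]); Rz=R.from_euler("z",YAW)
def ringpts(a,n=24):  # far end dir at angle a below open
    e=np.radians(12.5)-a; u=np.array([-np.cos(e),0,np.sin(e)]); t=np.linspace(0,2*np.pi,n)
    return [P+Rz.apply(u*.0265*(1-np.cos(k))+np.array([0,1,0])*.027*np.sin(k)) for k in t]
for n,k in(("top","a"),("scene","b")):
    im=r.snapshot(n)["image"]; np.savez("fin_"+n,im=im)
    D=np.abs(im.astype(int)-d[k].astype(int)).sum(2)/3
    for a in(0,.9,1.8):
        v=[D[int(round(q[1])),int(round(q[0]))] for q in(proj(n,p) for p in ringpts(a))]
        print(n,a,"mean diff",np.mean(v).round(1),"frac>15",np.mean(np.array(v)>15).round(2))
    c=proj(n,P).astype(int); print(n,c); print(D[c[1]-16:c[1]+28,c[0]-18:c[0]+22].astype(int)[::1,::1] if n=="scene" else D[c[1]-10:c[1]+26,c[0]-16:c[0]+16].astype(int))
E
```

```text
top 0 mean diff 11.1 frac>15 0.25
top 0.9 mean diff 10.8 frac>15 0.25
top 1.8 mean diff 31.1 frac>15 0.79
top [292 226]
[[0 1 1 ... 0 3 0]
 [1 2 0 ... 3 1 2]
 [0 1 1 ... 1 1 1]
 ...
 [1 1 1 ... 1 2 1]
 [2 1 1 ... 1 0 1]
 [0 1 4 ... 0 2 1]]
scene 0 mean diff 13.9 frac>15 0.21
scene 0.9 mean diff 20.6 frac>15 0.33
scene 1.8 mean diff 31.8 frac>15 0.62
scene [296 216]
[[1 4 3 ... 0 1 1]
 [2 0 2 ... 1 1 0]
 [6 2 2 ... 0 3 0]
 ...
 [2 2 3 ... 1 2 2]
 [1 2 2 ... 2 1 3]
 [0 5 2 ... 1 2 2]]
```

```bash
python3 - <<'E'
from h import *
d=np.load("home.npz"); import cv2
P=np.array([.5443,-.0021,.107]); Rz=R.from_euler("z",YAW)
def pts(a,n=60):
    e=np.radians(12.5)-a; u=np.array([-np.cos(e),0,np.sin(e)]); t=np.linspace(.5,2*np.pi-.5,n)
    return [P+Rz.apply(u*.0265*(1-np.cos(k))+np.array([0,1,0])*.027*np.sin(k)) for k in t]
for n,k in(("top","a"),("scene","b")):
    D=np.abs(np.load("fin_"+n+".npz")["im"].astype(int)-d[k].astype(int)).sum(2).astype(np.float32)/3
    for a in(1.0,1.2,1.4,1.5,1.6,1.7,1.8,1.9):
        q=np.array([proj(n,p) for p in pts(a)],np.float32); v=cv2.remap(D,q[:,:1],q[:,1:],1).ravel()
        print(n,a,v.mean().round(1),np.mean(v>12).round(2))
b=np.abs(np.load("fin_scene.npz")["im"].astype(int)-d["b"].astype(int)).sum(2)//3
for y in range(198,244):print(y,"".join("#" if v>30 else "+" if v>12 else "." for v in b[y,275:330]))
E
```

```text
top 1.0 12.0 0.3
top 1.2 12.6 0.35
top 1.4 18.9 0.57
top 1.5 19.7 0.55
top 1.6 18.3 0.47
top 1.7 20.2 0.78
top 1.8 33.8 0.93
top 1.9 28.6 0.92
scene 1.0 14.1 0.38
scene 1.2 11.6 0.4
scene 1.4 9.5 0.3
scene 1.5 9.0 0.32
scene 1.6 11.7 0.38
scene 1.7 21.0 0.6
scene 1.8 33.7 0.88
scene 1.9 37.7 0.83
198 .......................................................
199 .......................................................
200 .......................................................
201 .......................................................
202 .......................................................
203 .......................................................
204 .......................................................
205 .......................................................
206 ......................#+...............................
207 ....................####+..............................
208 ....................######+............................
209 ....................+#####.............................
210 ...................+..##+..............................
211 ..................
[... 1257 characters left out ...]
.+##++..................................
233 .........................+#+...........................
234 ...........................#+..........................
235 ...........................##+.........................
236 .......................................................
237 ............................+#.........................
238 ...........................+#..........................
239 .........................+##...........................
240 .........................+#............................
241 .......................................................
242 .......................................................
243 .......................................................
```

>>> {"op": "carry_out", "data": {
  "rows": [
    [[0, 0, 0], [0, 0, 0], 1],
    [[0, 0, 0], [0, 0, 0], 1]
  ]
}}

```text
clock: 31.75
tool_pos: [0.4846, -0.3064, 0.206]
eef_rot: [0.999, 0.042, -0.0, -0.001]
contact_force: [-0.1, 0.4, 0.4]
opening: 0.004
finger_force: 0.0
```

```bash
python3 -c "
from plant import r
print(r.finish_job())"
```

```text
the job is handed in; nothing more can be done
None
```

The job is handed in at 31.8 s of the 72 s, with no verdict returned: I pushed the clevis pin to its hard stop, seated the linch pin in the cross hole, and the final images match the ring fully shut; I did not check at the end that the bystander items had stayed put.

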